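# Unlock and zero the parcel scale

### The job

Put the parcel scale into service: by pressing just hard enough on the flush lock strip in its sloping console and dragging it along, slide the strip to the right (towards the plunger) until it is fully home against its stop, then press the round zero plunger beside it down to its stop for a moment and let it spring back. Press gently, do not touch the enamel pan above the console, and leave the other things on the counter where they are.

Things in the scene. Friction and masses are not known exactly. Their poses are not given: they have to be found in the camera images.
- scale: Grey parcel scale, fixed; base 260 (x) by 300 (y) by 63 mm high, origin at the centre of its underside, x away from the clerk, z up. Its clerk's side (-x) is a console face sloping down towards the robot at 27 degrees from level, 72 mm long down the slope, 30 mm high at the front edge, 63 mm at its upper edge. Rigid; press the scale with no more than 30 N.
- window_mid (a point): Middle of the window in the sloping console, at the level of its surface (axes as scale). The window is 110 mm along the scale's y and 42 mm up the slope, bordered by rigid lips at surface level and, at its two ends, covers 3 mm higher; in it lies the lock strip. The pan's front rim stands only 15 mm farther along the scale's +x than this point, 76 to 116 mm higher.
- lock_strip (a joint): Travel of the lock strip in m: grows towards the scale's right (-y, plunger side); 0 = locked, 0.060 = at its stop. A flat rigid metal strip filling the window, no handle or edge to catch; its surface lies 0 to 5 mm below the lips, different each time: feel for it. About 3 N of friction. A round mark on it goes from 30 mm +y to 30 mm -y of the window's middle; nicks in the lower lip show both.
- plunger_top (a point): Centre of the top of the zero plunger: round black head, 26 mm across, 9 mm thick, on a thin stem, right of the window, 120 mm along the scale's -y from its middle. Axes: x up the slope, y to the scale's left (+y), z straight out of the sloping face; it goes in along -z. At rest its top stands 29 mm out from the face (26 mm above the cover).
- zero_plunger (a joint): How far the plunger is pressed, in m: 0 = up, 0.012 = at its stop. Spring: 2 N at the start, 8 N at the stop; comes back by itself.
- pan: White chipped enamel tray, 210 (x) by 280 (y) by 40 mm high; origin under it at the scale's x = 0, its underside 122 mm above the counter, its centre 22 mm along +x from the origin, so its front rim is at x = -83 mm. Not to be touched.
- stamp_stand: Walnut stand, 55 by 175 by 35 mm, fixed, holds the four stamps in pockets 22 mm deep; origin at the centre of its underside.
- stamp0: Rubber date stamp with red handle, 98 mm tall, foot 24 mm square, standing in the stand; origin at the centre of its underside. Bystander.
- stamp1: Like stamp0. Bystander.
- stamp2: Like stamp0. Bystander.
- stamp3: Like stamp0. Bystander.
- jar: Glass jar, 76 mm across, 110 mm tall. Bystander; origin at the centre of its underside.
- tape_cutter: Steel tape cutter base, 150 by 65 mm, about 67 mm high. Bystander; origin at the centre of its underside.
- ink_pad: Flat steel ink pad tin, 65 by 100 by 18 mm, lying in front of the scale. Bystander; origin at the centre of its underside.
- weight: Brass knobbed weight, 34 mm across, 42 mm tall, in front of the scale. Bystander; origin at the centre of its underside.

How it is judged:
By the outcome, as a careful person would: the job done as asked, in the order asked, and still so for the second after the job is handed in, with the robot touching nothing.
It also fails if it takes over 58 s, if anything falls off the work surface, if the arm or the gripper's body presses on something with over 40 N, if the wrist force passes 120 N, or if a joint passes its speed limit or range.

### The arm

A 6-joint arm with a two-finger parallel gripper is mounted at the origin on the work surface. World frame = base frame: x ahead of the robot, y to its left, z up, the work surface at z = 0. Lengths are in m, angles in rad, forces in N, time in s.
With the tool pointing down it reaches from about 0.3 to 0.875 m from the base axis. Payload 4.2 kg.
Tool frame: the origin (TCP) lies on the centre line of the jaws, within the pads' length; the fingertips stand 25 mm ahead of it and the grasp point (between the pads) lies 6 mm ahead of it; z points along the fingers, y is the line along which they close (so a half turn about z gives the same grasp; the last joint's range is limited). The gripper opens to 85 mm and grips with 20 to 120 N. Pads are 22 mm wide; open, the fingers measure 114 mm over their backs; the gripper's body (76 mm by 85 mm) begins 54 mm behind the grasp point. The pads swing forward as they close: fully open they stand 13 mm farther back than shut.
Start: joints at [-1.152, 0.32, 1.565, -0, 1.257, -0.02], TCP at [0.244, -0.521, 0.256] pointing down, gripper open.
Joint ranges: [-3.11, 3.11], [-0.84, 2.01], [0.21, 2.61], [-1.34, 4.49], [0.05, 2.63], [-2.56, 2.56]. Speed limits (rad/s): [2.57, 2.57, 3.14, 3.14, 3.14, 3.14].

### API

Orientations are given as [roll, pitch, yaw] about the fixed x, y, z axes, in that order (R = Rz(yaw) Ry(pitch) Rx(roll)).
In Python, from plant import arm gives the robot as it stands.
- The arm moves only by the shell command python3 -m handwheel 'ROWS' [FORCE]. ROWS is JSON, a list of rows, each an object of numbers: "grip": the closure, from -1 (fully open) to 1 (shut); "tx", "ty", "tz": the shift along the tool's x, y, z in units of 200 mm (1.0 is 200 mm); "rx", "ry", "rz": the turn, a rotation vector about the tool's x, y, z in units of pi rad (1.0 is pi rad). In form: [{"grip": .., "tx": .., "ty": .., "tz": .., "rx": .., "ry": .., "rz": ..}, ...]. A call has 1 to 12 rows; each row is the pose to reach, as a shift and turn from the pose commanded when the call began, along the tool's axes at that moment, turning the shorter way round; what a row does not reach only later rows make up. A row lasts 1/8 s, in which the tool goes at most 62.5 mm and 10.7 degrees, less where a joint would pass 70% of its speed; a pose out of reach is approached as far as the arm can. A call with a number of a shift or a turn outside -1 to 1 is refused whole. A call with a gripper value outside its range is refused whole. The fingers move at their own pace and stop on an object; FORCE is the grip in N (left out, the last holds). Time passes only in rows, so rows that repeat a pose let the fingers close. It gives the time, the measured TCP pose, the force, the opening and the grip force at its end, in the units of the state.
- arm.observe(): the state, without advancing time (a new reading comes with each control period).
- arm.capture(name): name is "scene" or "top"; returns the picture (400x640x3 uint8, blue, green, red); there is no depth.
- arm.camera_params(name): a dict with "vertical_fov" (degrees; the focal length in pixels is half the picture's height over the tangent of half this angle, whatever the lens; pixels are square), "cx", "cy" (the principal point, pixels), "origin" and "attitude" of the camera in the world. Camera axes: x right, y down, z forward; pixel columns grow to the right and rows downward; lengths in m; the calibration is good to about 2 mm. A picture is of the moment at which its call begins. camera_params takes no time and is no camera call.
- arm.job_done(): hands the job in; it is judged then, once.
The state is a dict: "time": time; "joints": joint angles; "joint_vel": joint speeds; "tau": joint torques, N m; "eef_pos": TCP position; "eef_rot": TCP orientation; "force": force on the tool from outside, world axes, zero at the start; "torque": the same for the moment, N m; "opening": opening from 0.0 (shut) to 1.0 (fully open); "grasp_force": force on a finger pad.
Only numpy, scipy, OpenCV 4.12 (cv2) and the standard library are available. Lean on these libraries where they do the work, as an engineer would, in place of code of your own. Each camera call takes 0.05 s, during which the arm holds its last target. There are 200 camera calls.

## Working session

There is one attempt and no reset: what is moved stays moved. The work goes in short steps, Python scripts to look and compute and a shell command to move; the robot and the scene stay as the last step left them, time stands still between calls to the robot, and variables do not carry over. Pictures are saved under pics/ and viewed, at most 10 in all, crops included, and the job is handed in when it is done.

```bash
mkdir -p pics; ls; python3 - <<'E'
from plant import arm
import cv2
for n in("scene","top"):
    cv2.imwrite(f"pics/{n}0.png",arm.capture(n)); print(n,arm.camera_params(n))
print(arm.observe())
E
```

```text
pics
scene {'vertical_fov': 56.29750978710033, 'cx': 316.7793004501222, 'cy': 196.25111828917542, 'origin': array([0.98803966, 0.61011897, 0.85450991]), 'attitude': array([-2.40088915,  0.01951309,  2.4457484 ])}
top {'vertical_fov': 49.928212372219164, 'cx': 319.1898655506257, 'cy': 200.87800087901715, 'origin': array([0.37607733, 0.06531138, 1.33805009]), 'attitude': array([-3.00832745, -0.00490111, -1.59933409])}
{'time': 0.1, 'joints': array([-1.15197384e+00,  3.20256575e-01,  1.56557738e+00, -1.74709128e-05,
        1.25740380e+00, -1.99932432e-02]), 'joint_vel': array([-0.00223159, -0.0030422 , -0.00149903,  0.0004605 , -0.0011352 ,
        0.00095535]), 'tau': array([-2.45702777e-04, -4.16410875e+01, -2.34704572e+01,  2.58809558e-05,
        4.93958738e-03,  1.11592655e-05]), 'eef_pos': array([ 0.24413848, -0.52016201,  0.25554197]), 'eef_rot': array([-3.13994755e+00, -1.62808911e-05,  4.38821116e-01]), 'force': array([ 0.01778325, -0.26288559,  0.06476884]), 'torque': array([ 0.02296   ,  0.02453883, -0.01271264]), 'grasp_force': 0.0, 'opening': 1.0045230037629356}
```

View pics/scene0.png

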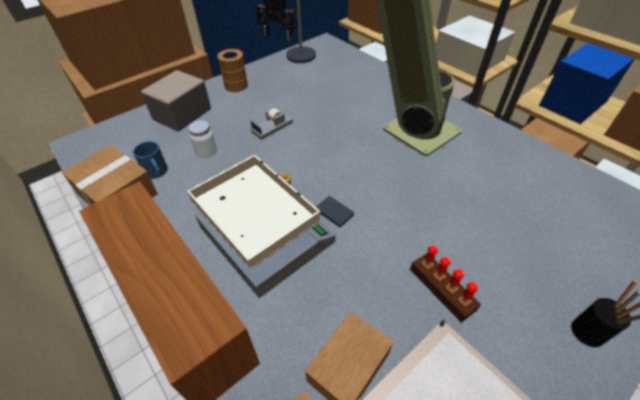

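View pics/top0.png

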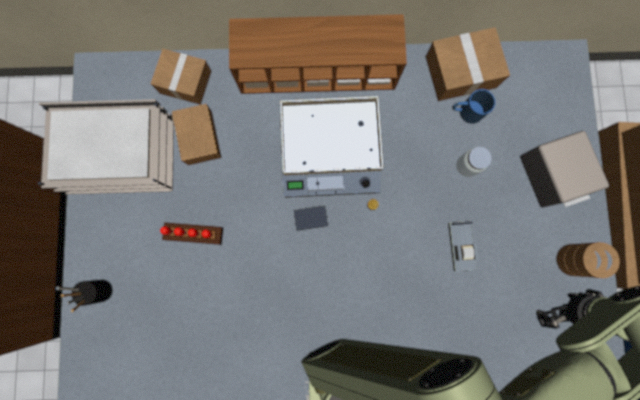

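The top view shows the pan at (281–382, 97–173), the console below it at rows 175–195, the strip at about (325,183) and the plunger at about (365,182). The brass weight is at (374,204) and the ink pad at (311,218).

```bash
cat > h.py <<'E'
import numpy as np, cv2
from scipy.spatial.transform import Rotation as R
from plant import arm
def cam(n):
    p=arm.camera_params(n); f=200/np.tan(np.radians(p['vertical_fov']/2))
    return p,f,R.from_euler('xyz',p['attitude']).as_matrix()
def ray(n,u,v):
    p,f,M=cam(n); return p['origin'],M@np.array([(u-p['cx'])/f,(v-p['cy'])/f,1])
def onz(n,u,v,z):
    o,d=ray(n,u,v); return o+d*(z-o[2])/d[2]
def proj(n,P):
    p,f,M=cam(n); c=(np.asarray(P)-p['origin'])@M; return np.array([p['cx']+f*c[0]/c[2],p['cy']+f*c[1]/c[2]])
E
python3 - <<'E'
from h import *
im=cv2.imread('pics/top0.png')
c=im[88:228,270:395]; cv2.imwrite('pics/c1.png',cv2.resize(c,None,fx=5,fy=4.2 and 5,interpolation=cv2.INTER_CUBIC)[:600 if False else None][400:,:])
m=cv2.inRange(cv2.cvtColor(im,cv2.COLOR_BGR2HSV),(0,0,190),(180,60,255)); m[:, :270]=0; m[:,395:]=0; m[:90]=0; m[180:]=0
cs=max(cv2.findContours(m,0,2)[0],key=cv2.contourArea); r=cv2.minAreaRect(cs); print(r, [onz('top',*q,.160).round(4) for q in cv2.boxPoints(r)])
for nm,u,v,z in(("plunger",365,182,.07),("green",295,185,.05),("strip",325,183,.047)): print(nm,onz('top',u,v,z).round(4))
E
```

```text
((329.98760986328125, 136.7386932373047), (66.06800079345703, 95.22543334960938), 87.27368927001953) [array([0.8095, 0.1565, 0.16  ]), array([ 0.8157, -0.1153,  0.16  ]), array([ 0.6234, -0.1153,  0.16  ]), array([0.6178, 0.1509, 0.16  ])]
plunger [ 0.5991 -0.0846  0.07  ]
green [0.5992 0.1262 0.05  ]
strip [0.6034 0.0348 0.047 ]
```

View pics/c1.png

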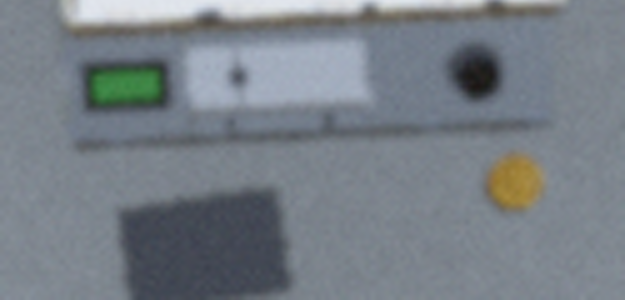

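```bash
cat >> h.py <<'E'
a=np.radians(27); SL=np.array([np.cos(a),0,np.sin(a)]); NO=np.array([-np.sin(a),0,np.cos(a)])
def W(pose,s,y,n):  # window frame (up slope, left, out) -> world
    x0,y0,w=pose; return np.array([x0,y0,.0463])+R.from_euler('z',w).as_matrix()@(s*SL+n*NO+np.array([0,y,0]))
def goal(pose,s,y,n,tip=.025):
    "tool shift (units of 200mm) and turn (units pi) from the measured pose"
    o=arm.observe(); T=R.from_euler('xyz',o['eef_rot']).as_matrix()
    z=R.from_euler('z',pose[2]).as_matrix()
    G=z@np.c_[SL,[0,-1,0],-NO]
    P=W(pose,s,y,n+tip)
    return (T.T@(P-o['eef_pos'])/.2).round(4),(R.from_matrix(T.T@G).as_rotvec()/np.pi).round(4),P.round(4)
E
python3 - <<'E'
from h import *
from scipy.optimize import least_squares
f=lambda u,v:np.array([270+(u+.5)/5-.5,168+(v+.5)/5-.5])
obs=[((0,.030,-.0025),f(238,76)),((-.0235,.03,0),f(232,123)),((-.0235,-.03,0),f(328,121)),((0,-.12,.027),f(475,72)),((0,.055,0),f(187,77)),((0,-.055,0),f(370,73))]
res=lambda p:np.concatenate([proj('top',W(p,*q))-o for q,o in obs])
r=least_squares(res,[.6,.03,0]); print(r.x.round(4),r.fun.reshape(-1,2).round(2))
p=r.x
# front edge yaw + pan yaw check
A,B=onz('top',*f(75,142),.03),onz('top',*f(550,120),.03); print(A.round(4),B.round(4),np.arctan2(A[0]-B[0],-(A[1]-B[1])), np.linalg.norm(A-B))
print('front dist expected .032:',[ (W(p,0,0,0)-q)@[np.cos(p[2]),np.sin(p[2]),0] for q in (A,B)])
o=cv2.imread('pics/scene0.png')
q=proj('scene',W(p,0,.09,0)); print('green scene expect',q)
g=cv2.inRange(o,(0,60,0),(70,255,70)); ys,xs=np.nonzero(g[200:260,290:350]); print('green blob',xs.mean()+290,ys.mean()+200, 'ray', onz('scene',xs.mean()+290,ys.mean()+200,.046), 'top',onz('top',*f(126,87),.046))
print(goal(p,-.005,.032,.06))
E
```

```text
[0.603  0.0336 0.0378] [[-1.66  0.74]
 [ 0.02 -1.11]
 [ 0.32 -1.97]
 [ 1.17  1.19]
 [ 0.38  1.31]
 [-0.25 -0.22]]
[0.5693 0.1598 0.03  ] [ 0.5748 -0.1331  0.03  ] -3.1226095238321845 0.2929680623985938
front dist expected .032: [np.float64(0.028964563102956906), np.float64(0.034472093950155644)]
green scene expect [317.5067103  227.91871327]
green blob 321.43939393939394 233.5530303030303 ray [0.60370108 0.14486045 0.046     ] top [0.59993395 0.12697548 0.046     ]
(array([ 2.6652, -1.9744,  0.6822]), array([-0.0306,  0.1481,  0.1252]), array([0.5588, 0.064 , 0.1198]))
```

```bash
python3 - <<'E'
from h import *
from scipy.optimize import least_squares
f=lambda u,v:np.array([270+(u+.5)/5-.5,168+(v+.5)/5-.5])
obs=[((-.026,.03,0),f(232,123)),((-.026,-.03,0),f(328,121)),((0,-.12,.027),f(475,72)),((0,.055,0),f(187,78)),((0,-.055,0),f(370,73)),((-.0355,.115,0),f(75,142)),((-.0355,-.18,0),f(550,120))]
res=lambda p:np.concatenate([(proj('top',W([*p,.021],*q))-o)*([1,1] if abs(q[0])<.03 else [0,1]) for q,o in obs])
r=least_squares(res,[.6,.03]); print(r.x.round(4),r.fun.reshape(-1,2).round(2))
p=[*r.x.round(4),.021]
open('h.py','a').write(f"POSE={p}\n")
print(goal(p,-.004,.032,.06))
print(goal(p,-.004,.032,.10))
E
```

```text
[0.6035 0.0345] [[-0.36 -0.63]
 [-0.05 -1.17]
 [ 0.85  1.71]
 [ 0.07  0.67]
 [-0.53 -0.06]
 [ 0.   -0.17]
 [ 0.   -0.39]]
(array([ 2.6771, -1.9778,  0.6799]), array([-0.0318,  0.1479,  0.1304]), array([0.5607, 0.0656, 0.1202]))
(array([ 2.5942, -2.0149,  0.5018]), array([-0.0318,  0.1479,  0.1304]), array([0.5425, 0.0652, 0.1559]))
```

```bash
python3 -m handwheel '[{"grip":1,"tx":0.3,"ty":-0.22,"tz":0},{"grip":1,"tx":0.6,"ty":-0.44,"tz":0},{"grip":1,"tx":0.87,"ty":-0.67,"tz":0},{"grip":1,"tx":0.87,"ty":-0.67,"tz":0},{"grip":1,"tx":0.87,"ty":-0.67,"tz":0}]' 20
python3 -m handwheel '[{"grip":1,"tx":0.3,"ty":-0.22,"tz":0},{"grip":1,"tx":0.6,"ty":-0.44,"tz":0},{"grip":1,"tx":0.87,"ty":-0.67,"tz":0},{"grip":1,"tx":0.87,"ty":-0.67,"tz":0},{"grip":1,"tx":0.87,"ty":-0.67,"tz":0}]'
python3 -c "
from h import *
print(goal(POSE,-.004,.032,.08))"
```

```text
(array([ 2.6357, -1.9963,  0.5908]), array([-0.0318,  0.1479,  0.1304]), array([0.5516, 0.0654, 0.138 ]))invalid input at $[0]: expected keys grip, tx, ty, tz, rx, ry, rz
invalid input at $[0]: expected keys grip, tx, ty, tz, rx, ry, rz
```

All keys are required in every row.

```bash
python3 -m handwheel '[{"grip":1,"tx":0.3,"ty":-0.22,"tz":0,"rx":0,"ry":0,"rz":0},{"grip":1,"tx":0.6,"ty":-0.44,"tz":0,"rx":0,"ry":0,"rz":0},{"grip":1,"tx":0.87,"ty":-0.67,"tz":0,"rx":0,"ry":0,"rz":0},{"grip":1,"tx":0.87,"ty":-0.67,"tz":0,"rx":0,"ry":0,"rz":0},{"grip":1,"tx":0.87,"ty":-0.67,"tz":0,"rx":0,"ry":0,"rz":0}]' 20
python3 -m handwheel '[{"grip":1,"tx":0.3,"ty":-0.22,"tz":0,"rx":0,"ry":0,"rz":0},{"grip":1,"tx":0.6,"ty":-0.44,"tz":0,"rx":0,"ry":0,"rz":0},{"grip":1,"tx":0.87,"ty":-0.67,"tz":0,"rx":0,"ry":0,"rz":0},{"grip":1,"tx":0.87,"ty":-0.67,"tz":0,"rx":0,"ry":0,"rz":0},{"grip":1,"tx":0.87,"ty":-0.67,"tz":0,"rx":0,"ry":0,"rz":0}]'
python3 -c "
from h import *
print(goal(POSE,-.004,.032,.08))"
```

```text
time: 0.72
eef_pos: [0.3453, -0.3234, 0.2562]
eef_rot: [-3.141, 0.0, 0.442]
force: [0.3, 0.6, -0.3]
opening: 0.002
grasp_force: 0.0
time: 1.35
eef_pos: [0.4462, -0.1295, 0.256]
eef_rot: [3.141, 0.0, 0.442]
force: [-0.5, -0.3, -0.0]
opening: 0.001
grasp_force: 0.0
(array([ 0.8932, -0.6557,  0.5895]), array([-0.0315,  0.1479,  0.1314]), array([0.5516, 0.0654, 0.138 ]))
```

```bash
python3 -m handwheel '[{"grip":1,"tx":0.22,"ty":-0.16,"tz":0.12,"rx":-0.008,"ry":0.037,"rz":0.033},{"grip":1,"tx":0.45,"ty":-0.33,"tz":0.25,"rx":-0.016,"ry":0.074,"rz":0.066},{"grip":1,"tx":0.67,"ty":-0.49,"tz":0.4,"rx":-0.024,"ry":0.111,"rz":0.099},{"grip":1,"tx":0.893,"ty":-0.656,"tz":0.589,"rx":-0.0315,"ry":0.148,"rz":0.1314},{"grip":1,"tx":0.893,"ty":-0.656,"tz":0.589,"rx":-0.0315,"ry":0.148,"rz":0.1314},{"grip":1,"tx":0.893,"ty":-0.656,"tz":0.589,"rx":-0.0315,"ry":0.148,"rz":0.1314}]'
python3 - <<'E'
from h import *
print(goal(POSE,-.004,.032,.02)); t=arm.capture('top'); print(arm.observe()['force'])
cv2.imwrite('pics/t2.png',cv2.resize(t[130:230,250:410],None,fx=5,fy=5,interpolation=cv2.INTER_CUBIC))
E
```

```text
time: 2.1
eef_pos: [0.5508, 0.0638, 0.1369]
eef_rot: [3.14, -0.468, 0.02]
force: [-0.1, -0.4, 0.3]
opening: 0.002
grasp_force: 0.0
(array([ 0.0072, -0.0086,  0.2968]), array([ 0.0007,  0.0009, -0.0003]), array([0.5788, 0.066 , 0.0846]))
[-0.37472793 -0.52091675  0.10727603]
```

View pics/t2.png

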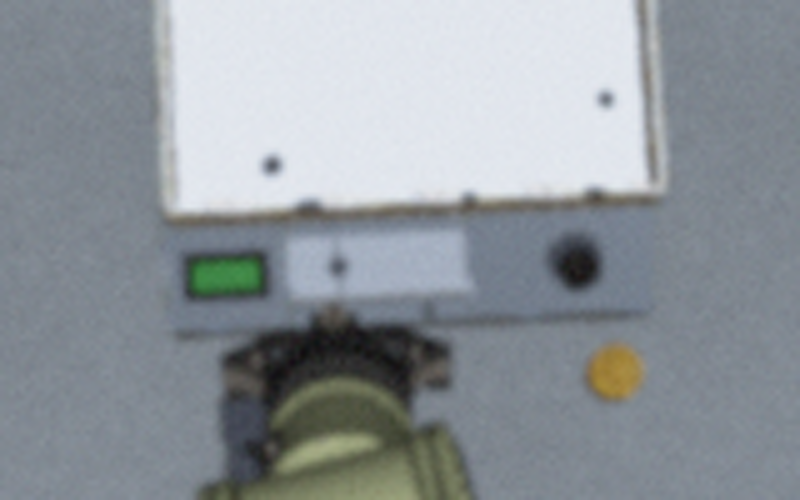

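```bash
python3 -c "
from h import *
print(proj('top',W(POSE,-.0055,.0305,.08)))"
python3 -m handwheel '[{"grip":1,"tx":0.007,"ty":-0.009,"tz":0.1,"rx":0,"ry":0,"rz":0},{"grip":1,"tx":0.007,"ty":-0.009,"tz":0.2,"rx":0,"ry":0,"rz":0},{"grip":1,"tx":0.007,"ty":-0.009,"tz":0.29,"rx":0,"ry":0,"rz":0},{"grip":1,"tx":0.007,"ty":-0.009,"tz":0.3,"rx":0,"ry":0,"rz":0}]'
python3 - <<'E'
from h import *
print(goal(POSE,-.004,.032,.0)); t=arm.capture('top'); 
a=cv2.resize(t[155:215,280:380],None,fx=8,fy=8,interpolation=cv2.INTER_CUBIC)
cv2.imwrite('pics/t3.png',a)
E
```

```text
[315.67946164 193.44695417]
time: 2.65
eef_pos: [0.5802, 0.0657, 0.085]
eef_rot: [3.141, -0.471, 0.017]
force: [-0.1, -0.0, 0.1]
opening: 0.001
grasp_force: 0.0
(array([-0.0069, -0.002 ,  0.0988]), array([ 0.0007,  0.0002, -0.0011]), array([0.5879, 0.0662, 0.0668]))
```

View pics/t3.png

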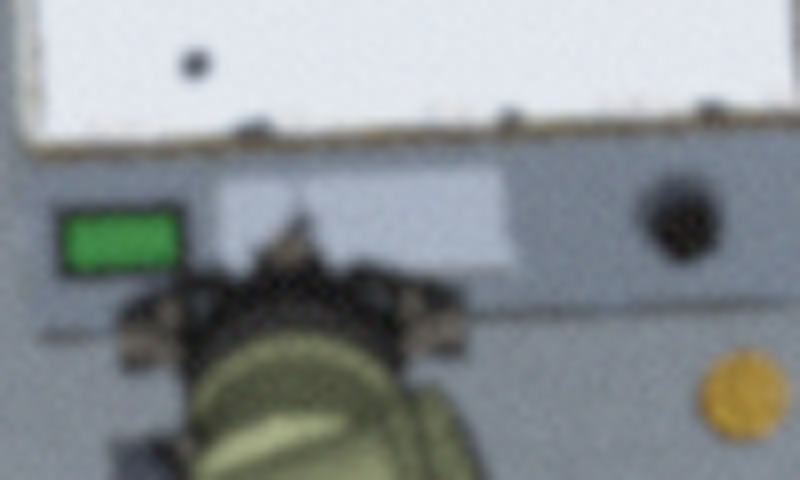

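```bash
python3 -m handwheel '[{"grip":1,"tx":-0.007,"ty":-0.002,"tz":0.03,"rx":0,"ry":0,"rz":0},{"grip":1,"tx":-0.007,"ty":-0.002,"tz":0.05,"rx":0,"ry":0,"rz":0},{"grip":1,"tx":-0.007,"ty":-0.002,"tz":0.06,"rx":0,"ry":0,"rz":0},{"grip":1,"tx":-0.007,"ty":-0.002,"tz":0.065,"rx":0,"ry":0,"rz":0},{"grip":1,"tx":-0.007,"ty":-0.002,"tz":0.07,"rx":0,"ry":0,"rz":0},{"grip":1,"tx":-0.007,"ty":-0.002,"tz":0.07,"rx":0,"ry":0,"rz":0}]'
python3 -m handwheel '[{"grip":1,"tx":0,"ty":0,"tz":0.005,"rx":0,"ry":0,"rz":0},{"grip":1,"tx":0,"ty":0,"tz":0.01,"rx":0,"ry":0,"rz":0},{"grip":1,"tx":0,"ty":0,"tz":0.01,"rx":0,"ry":0,"rz":0}]'
```

```text
time: 3.45
eef_pos: [0.585, 0.0674, 0.0726]
eef_rot: [-3.141, -0.472, 0.018]
force: [-0.2, -0.2, -0.7]
opening: -0.001
grasp_force: 0.0
time: 3.82
eef_pos: [0.5859, 0.0674, 0.0707]
eef_rot: [-3.141, -0.472, 0.018]
force: [0.5, -0.1, 0.4]
opening: 0.003
grasp_force: 0.0
```

```bash
python3 -m handwheel '[{"grip":1,"tx":0,"ty":0,"tz":0.005,"rx":0,"ry":0,"rz":0},{"grip":1,"tx":0,"ty":0,"tz":0.01,"rx":0,"ry":0,"rz":0},{"grip":1,"tx":0,"ty":0,"tz":0.01,"rx":0,"ry":0,"rz":0}]' | sed -n '1,2p;4p'
```

```text
time: 4.2
eef_pos: [0.5868, 0.0674, 0.0689]
force: [0.8, 0.2, -0.5]
```

```bash
python3 -m handwheel '[{"grip":1,"tx":0,"ty":0,"tz":0.005,"rx":0,"ry":0,"rz":0},{"grip":1,"tx":0,"ty":0,"tz":0.005,"rx":0,"ry":0,"rz":0}]' | sed -n '1,2p;4p'
```

```text
time: 4.45
eef_pos: [0.5873, 0.0674, 0.0681]
force: [-0.2, 0.7, 0.7]
```

```bash
python3 -m handwheel '[{"grip":1,"tx":0,"ty":0,"tz":0.005,"rx":0,"ry":0,"rz":0},{"grip":1,"tx":0,"ty":0,"tz":0.005,"rx":0,"ry":0,"rz":0}]' | sed -n '1,2p;4p'
```

```text
time: 4.7
eef_pos: [0.5877, 0.0674, 0.0672]
force: [-0.7, 0.0, 0.5]
```

```bash
python3 -m handwheel '[{"grip":1,"tx":0,"ty":0,"tz":0.005,"rx":0,"ry":0,"rz":0},{"grip":1,"tx":0,"ty":0,"tz":0.005,"rx":0,"ry":0,"rz":0}]' | sed -n '1,2p;4p'
```

```text
time: 4.95
eef_pos: [0.5882, 0.0674, 0.0663]
force: [-0.3, 0.6, 1.1]
```

```bash
python3 -m handwheel '[{"grip":1,"tx":0,"ty":0,"tz":0.005,"rx":0,"ry":0,"rz":0},{"grip":1,"tx":0,"ty":0,"tz":0.005,"rx":0,"ry":0,"rz":0}]' | sed -n '1,2p;4p'
```

```text
time: 5.2
eef_pos: [0.5886, 0.0674, 0.0654]
force: [0.4, -0.5, -0.3]
```

```bash
python3 -m handwheel '[{"grip":1,"tx":0,"ty":0,"tz":0.005,"rx":0,"ry":0,"rz":0},{"grip":1,"tx":0,"ty":0,"tz":0.005,"rx":0,"ry":0,"rz":0}]' | sed -n '1,2p;4p'
```

```text
time: 5.45
eef_pos: [0.5891, 0.0675, 0.0645]
force: [0.5, 0.5, -0.0]
```

```bash
python3 -m handwheel '[{"grip":1,"tx":0,"ty":0,"tz":0.004,"rx":0,"ry":0,"rz":0},{"grip":1,"tx":0,"ty":0,"tz":0.004,"rx":0,"ry":0,"rz":0}]' | sed -n '1,2p;4p'
```

```text
time: 5.7
eef_pos: [0.5895, 0.0675, 0.0638]
force: [-0.1, -0.3, 1.0]
```

```bash
python3 -m handwheel '[{"grip":1,"tx":0,"ty":0,"tz":0.004,"rx":0,"ry":0,"rz":0},{"grip":1,"tx":0,"ty":0,"tz":0.004,"rx":0,"ry":0,"rz":0}]' | sed -n '1,2p;4p'
```

```text
time: 5.95
eef_pos: [0.5898, 0.0674, 0.0631]
force: [0.2, -0.2, 0.7]
```

```bash
python3 -m handwheel '[{"grip":1,"tx":0,"ty":0,"tz":0.004,"rx":0,"ry":0,"rz":0},{"grip":1,"tx":0,"ty":0,"tz":0.004,"rx":0,"ry":0,"rz":0}]' | sed -n '1,2p;4p'
```

```text
time: 6.2
eef_pos: [0.5902, 0.0675, 0.0625]
force: [-1.3, 0.2, 2.1]
```

```bash
python3 -m handwheel '[{"grip":1,"tx":0,"ty":0,"tz":0.002,"rx":0,"ry":0,"rz":0},{"grip":1,"tx":0,"ty":0,"tz":0.002,"rx":0,"ry":0,"rz":0}]' | sed -n '1,2p;4p'
```

```text
time: 6.45
eef_pos: [0.5902, 0.0675, 0.0625]
force: [-3.6, -0.1, 5.3]
```

```bash
python3 -m handwheel '[{"grip":1,"tx":0,"ty":0,"tz":0.003,"rx":0,"ry":0,"rz":0},{"grip":1,"tx":0,"ty":0,"tz":0.003,"rx":0,"ry":0,"rz":0}]' | sed -n '1,2p;4p'
```

```text
time: 6.7
eef_pos: [0.5902, 0.0675, 0.0624]
force: [-7.5, -0.0, 9.9]
```

```bash
python3 -m handwheel '[{"grip":1,"tx":0,"ty":0.01,"tz":0,"rx":0,"ry":0,"rz":0},{"grip":1,"tx":0,"ty":0.02,"tz":0,"rx":0,"ry":0,"rz":0},{"grip":1,"tx":0,"ty":0.03,"tz":0,"rx":0,"ry":0,"rz":0},{"grip":1,"tx":0,"ty":0.04,"tz":0,"rx":0,"ry":0,"rz":0}]' | sed -n '1,2p;4p'
```

```text
time: 7.2
eef_pos: [0.5904, 0.0599, 0.0624]
force: [-6.9, 3.2, 10.4]
```

```bash
python3 -m handwheel '[{"grip":1,"tx":0,"ty":0.01,"tz":0,"rx":0,"ry":0,"rz":0},{"grip":1,"tx":0,"ty":0.02,"tz":0,"rx":0,"ry":0,"rz":0},{"grip":1,"tx":0,"ty":0.03,"tz":0,"rx":0,"ry":0,"rz":0},{"grip":1,"tx":0,"ty":0.04,"tz":0,"rx":0,"ry":0,"rz":0}]' | sed -n '1,2p;4p'
```

```text
time: 7.7
eef_pos: [0.5905, 0.0519, 0.0624]
force: [-6.8, 2.9, 10.3]
```

```bash
python3 -m handwheel '[{"grip":1,"tx":0,"ty":0.02,"tz":0,"rx":0,"ry":0,"rz":0},{"grip":1,"tx":0,"ty":0.04,"tz":0,"rx":0,"ry":0,"rz":0},{"grip":1,"tx":0,"ty":0.06,"tz":0,"rx":0,"ry":0,"rz":0},{"grip":1,"tx":0,"ty":0.08,"tz":0,"rx":0,"ry":0,"rz":0},{"grip":1,"tx":0,"ty":0.1,"tz":0,"rx":0,"ry":0,"rz":0},{"grip":1,"tx":0,"ty":0.12,"tz":0,"rx":0,"ry":0,"rz":0},{"grip":1,"tx":0,"ty":0.14,"tz":0,"rx":0,"ry":0,"rz":0}]' | sed -n '1,2p;4p'
```

```text
time: 8.57
eef_pos: [0.5911, 0.0239, 0.0624]
force: [-6.2, 2.8, 10.5]
```

```bash
python3 -m handwheel '[{"grip":1,"tx":0,"ty":0.015,"tz":0,"rx":0,"ry":0,"rz":0},{"grip":1,"tx":0,"ty":0.03,"tz":0,"rx":0,"ry":0,"rz":0},{"grip":1,"tx":0,"ty":0.045,"tz":0,"rx":0,"ry":0,"rz":0},{"grip":1,"tx":0,"ty":0.055,"tz":0,"rx":0,"ry":0,"rz":0}]' | sed -n '1,2p;4p'; python3 - <<'E'
from h import *
t=arm.capture('top'); 
a=cv2.resize(t[155:215,280:380],None,fx=8,fy=8,interpolation=cv2.INTER_CUBIC)
cv2.imwrite('pics/t4.png',a)
E
```

```text
time: 9.07
eef_pos: [0.5913, 0.013, 0.0624]
force: [-5.7, 9.0, 10.6]
```

View pics/t4.png

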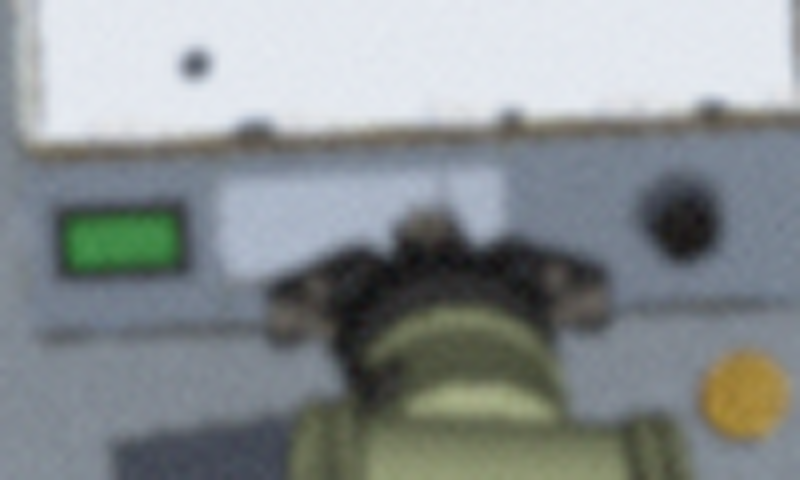

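```bash
python3 -m handwheel '[{"grip":1,"tx":0,"ty":0.003,"tz":0,"rx":0,"ry":0,"rz":0},{"grip":1,"tx":0,"ty":0.003,"tz":0,"rx":0,"ry":0,"rz":0}]' | sed -n '1,2p;4p'
```

```text
time: 9.38
eef_pos: [0.5913, 0.0129, 0.0624]
force: [-6.0, 6.4, 10.3]
```

```bash
python3 -m handwheel '[{"grip":1,"tx":0,"ty":0.005,"tz":0,"rx":0,"ry":0,"rz":0},{"grip":1,"tx":0,"ty":0.005,"tz":0,"rx":0,"ry":0,"rz":0}]' | sed -n '1,2p;4p'
```

```text
time: 9.62
eef_pos: [0.5914, 0.012, 0.0625]
force: [-6.1, 7.8, 10.7]
```

```bash
python3 -m handwheel '[{"grip":1,"tx":0,"ty":0,"tz":-0.02,"rx":0,"ry":0,"rz":0},{"grip":1,"tx":0,"ty":0,"tz":-0.15,"rx":0,"ry":0,"rz":0},{"grip":1,"tx":0,"ty":0.1,"tz":-0.3,"rx":0,"ry":0,"rz":0},{"grip":1,"tx":0,"ty":0.3,"tz":-0.4,"rx":0,"ry":0,"rz":0},{"grip":1,"tx":0,"ty":0.49,"tz":-0.4,"rx":0,"ry":0,"rz":0},{"grip":1,"tx":0,"ty":0.49,"tz":-0.4,"rx":0,"ry":0,"rz":0},{"grip":1,"tx":0,"ty":0.49,"tz":-0.4,"rx":0,"ry":0,"rz":0}]'; python3 - <<'E'
from h import *
t=arm.capture('top'); cv2.imwrite('pics/full5.png',t)
a=cv2.resize(t[155:215,280:380],None,fx=8,fy=8,interpolation=cv2.INTER_CUBIC)
cv2.imwrite('pics/t5.png',a)
E
```

```text
time: 10.5
eef_pos: [0.5567, -0.0877, 0.1323]
eef_rot: [-3.141, -0.471, 0.017]
force: [-0.4, -0.2, -0.2]
opening: 0.001
grasp_force: 0.0
```

View pics/t5.png

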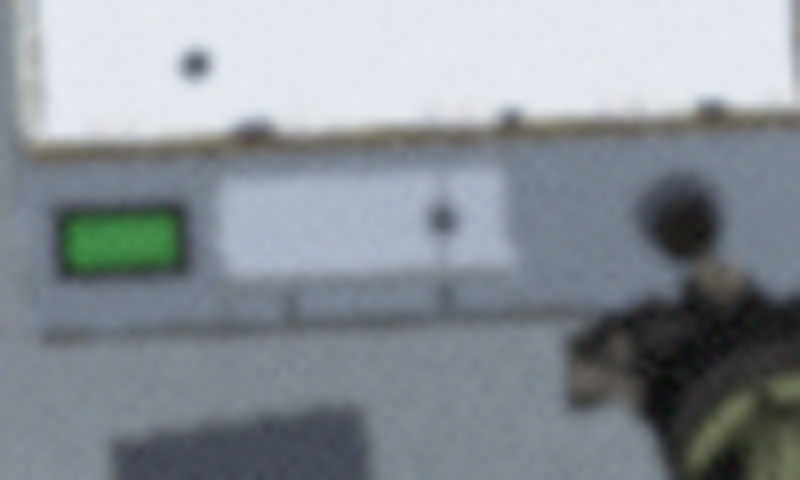

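```bash
python3 - <<'E'
from h import *
t=cv2.imread('pics/full5.png'); g=t.max(2)
m=(g[172:192,355:375]<55).astype(np.uint8); n,l,s,c=cv2.connectedComponentsWithStats(m); print(s[1:],c[1:]+[355,172])
c=np.array([365.4,182.7]); P=onz('top',*c,.0721); print('seen top',P, 'model',W(POSE,0,-.12,.029))
o=arm.observe(); T=R.from_euler('xyz',o['eef_rot']).as_matrix(); tip=o['eef_pos']+.025*T[:,2]; print('tip',tip,'proj',proj('top',tip),'seen',280+720/8-.5,155+275/8-.5)
print('shift to seen/model', T.T@(P-tip)/.2, T.T@(W(POSE,0,-.12,.029)-tip)/.2)
print([ (g[v,355:378]).tolist() for v in range(175,190,1)])
E
```

```text
[[ 7  8  7  7 41]
 [11 19  2  1  2]] [[365.24390244 183.        ]
 [366.5        191.        ]]
seen top [ 0.59654028 -0.08549588  0.0721    ] model [ 0.59285699 -0.08575     0.07213919]
tip [ 0.56803531 -0.08697779  0.10997197] proj [367.79093538 190.09761617] seen 369.5 188.875
shift to seen/model [ 0.04125658 -0.004639    0.23345612] [ 0.02491336 -0.00371446  0.2249202 ]
[[143, 141, 146, 140, 143, 143, 141, 140, 140, 140, 139, 139, 142, 144, 147, 146, 147, 147, 144, 148, 145, 145, 146], [143, 142, 146, 142, 145, 143, 140, 136, 126, 120, 123, 120, 129, 134, 141, 143, 144, 146, 149, 147, 143, 150, 146], [140, 142, 143, 142, 141, 134, 125, 115, 102, 99, 98, 98, 114, 125, 133, 144, 143, 142, 143, 145, 144, 148, 143], [144, 143, 141, 141, 133, 126, 109, 99, 87, 83, 82, 87, 93, 102, 116, 136, 143, 145, 143, 145, 145, 147, 146], [141, 146, 139, 136, 125, 107, 93, 84, 80, 71, 65, 66, 66, 84, 110, 129, 140, 145, 143, 147, 149, 144, 147], [142, 144, 141, 136, 117, 96, 82, 73, 61, 50, 47, 43, 48, 67, 94, 123, 138, 146, 144, 146, 145, 143, 142], [143, 137, 143, 127, 109, 87, 76, 57, 46, 39, 3
[... 232 characters left out ...]
 109, 136, 143, 146, 141, 144, 144, 144], [137, 141, 140, 137, 125, 104, 77, 49, 33, 33, 30, 31, 24, 44, 74, 115, 139, 143, 142, 142, 145, 143, 146], [140, 142, 141, 138, 136, 122, 98, 67, 40, 33, 33, 34, 41, 53, 91, 120, 137, 145, 141, 144, 141, 143, 145], [139, 139, 140, 142, 139, 128, 123, 96, 66, 39, 36, 40, 52, 72, 97, 128, 136, 141, 144, 146, 143, 140, 141], [137, 140, 141, 137, 145, 138, 132, 120, 100, 78, 71, 65, 74, 82, 98, 116, 131, 136, 142, 144, 143, 142, 142], [144, 145, 142, 140, 141, 143, 138, 133, 121, 110, 100, 91, 88, 92, 95, 96, 113, 124, 131, 136, 142, 143, 144], [139, 136, 142, 141, 142, 137, 141, 138, 138, 121, 99, 83, 84, 94, 91, 97, 104, 101, 105, 123, 136, 140, 144]]
```

```bash
python3 -m handwheel '[{"grip":1,"tx":0.03,"ty":-0.012,"tz":0.06,"rx":0,"ry":0,"rz":0},{"grip":1,"tx":0.033,"ty":-0.012,"tz":0.13,"rx":0,"ry":0,"rz":0},{"grip":1,"tx":0.033,"ty":-0.012,"tz":0.18,"rx":0,"ry":0,"rz":0},{"grip":1,"tx":0.033,"ty":-0.012,"tz":0.19,"rx":0,"ry":0,"rz":0},{"grip":1,"tx":0.033,"ty":-0.012,"tz":0.19,"rx":0,"ry":0,"rz":0}]' | sed -n '1,2p;4p'; python3 - <<'E'
from h import *
t=arm.capture('top')
a=cv2.resize(t[155:215,310:410],None,fx=8,fy=8,interpolation=cv2.INTER_CUBIC)
cv2.imwrite('pics/t6.png',a)
E
```

```text
time: 11.18
eef_pos: [0.5801, -0.0849, 0.1015]
force: [-0.5, 0.5, 0.2]
```

View pics/t6.png

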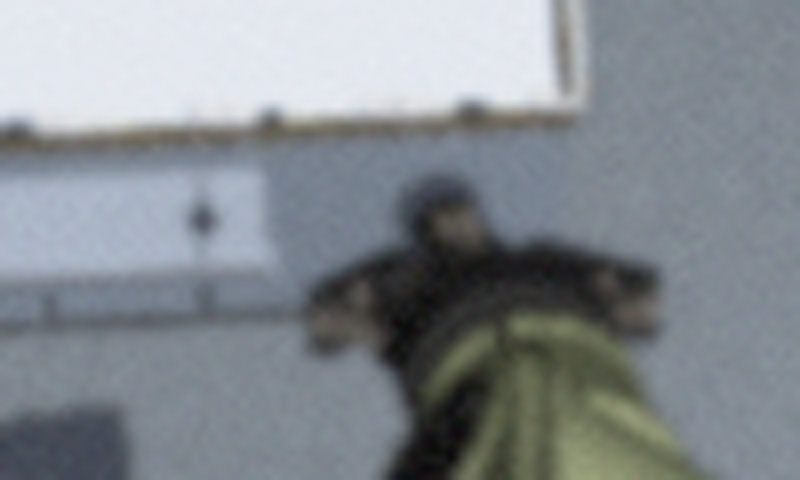

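The tip at (457,222) stands over the plunger head, whose centre is at about (446,222). I'll shift it 3 mm left and press.

```bash
python3 -m handwheel '[{"grip":1,"tx":0,"ty":-0.015,"tz":0.01,"rx":0,"ry":0,"rz":0},{"grip":1,"tx":0,"ty":-0.015,"tz":0.02,"rx":0,"ry":0,"rz":0},{"grip":1,"tx":0,"ty":-0.015,"tz":0.03,"rx":0,"ry":0,"rz":0},{"grip":1,"tx":0,"ty":-0.015,"tz":0.04,"rx":0,"ry":0,"rz":0},{"grip":1,"tx":0,"ty":-0.015,"tz":0.05,"rx":0,"ry":0,"rz":0},{"grip":1,"tx":0,"ty":-0.015,"tz":0.05,"rx":0,"ry":0,"rz":0}]' | sed -n '1,2p;4p'
```

```text
time: 11.98
eef_pos: [0.5847, -0.0819, 0.093]
force: [-1.3, -0.5, 2.6]
```

```bash
python3 -m handwheel '[{"grip":1,"tx":0,"ty":0,"tz":0.01,"rx":0,"ry":0,"rz":0},{"grip":1,"tx":0,"ty":0,"tz":0.02,"rx":0,"ry":0,"rz":0},{"grip":1,"tx":0,"ty":0,"tz":0.02,"rx":0,"ry":0,"rz":0}]' | sed -n '1,2p;4p'
```

```text
time: 12.35
eef_pos: [0.5866, -0.0818, 0.0895]
force: [-2.4, 0.0, 5.4]
```

```bash
python3 -m handwheel '[{"grip":1,"tx":0,"ty":0,"tz":0.01,"rx":0,"ry":0,"rz":0},{"grip":1,"tx":0,"ty":0,"tz":0.02,"rx":0,"ry":0,"rz":0},{"grip":1,"tx":0,"ty":0,"tz":0.02,"rx":0,"ry":0,"rz":0}]' | sed -n '1,2p;4p'
```

```text
time: 12.72
eef_pos: [0.5884, -0.0818, 0.0859]
force: [-3.4, -0.5, 6.2]
```

```bash
python3 -m handwheel '[{"grip":1,"tx":0,"ty":0,"tz":0.005,"rx":0,"ry":0,"rz":0},{"grip":1,"tx":0,"ty":0,"tz":0.01,"rx":0,"ry":0,"rz":0},{"grip":1,"tx":0,"ty":0,"tz":0.01,"rx":0,"ry":0,"rz":0}]' | sed -n '1,2p;4p'
```

```text
time: 13.1
eef_pos: [0.5891, -0.0818, 0.0844]
force: [-4.8, -0.3, 7.1]
```

```bash
python3 -m handwheel '[{"grip":1,"tx":0,"ty":0,"tz":0.004,"rx":0,"ry":0,"rz":0},{"grip":1,"tx":0,"ty":0,"tz":0.004,"rx":0,"ry":0,"rz":0},{"grip":1,"tx":0,"ty":0,"tz":0.004,"rx":0,"ry":0,"rz":0}]' | sed -n '1,2p;4p'
```

```text
time: 13.48
eef_pos: [0.5892, -0.0817, 0.0843]
force: [-8.8, -0.3, 13.5]
```

At the stop: position stalled and about 16 N normal force. Releasing and retreating.

```bash
python3 -m handwheel '[{"grip":1,"tx":0,"ty":0,"tz":0,"rx":0,"ry":0,"rz":0},{"grip":1,"tx":0,"ty":0,"tz":-0.02,"rx":0,"ry":0,"rz":0},{"grip":1,"tx":0,"ty":0,"tz":-0.06,"rx":0,"ry":0,"rz":0},{"grip":1,"tx":0,"ty":0,"tz":-0.12,"rx":0,"ry":0,"rz":0},{"grip":1,"tx":0,"ty":0,"tz":-0.3,"rx":0,"ry":0,"rz":0},{"grip":1,"tx":0,"ty":0,"tz":-0.5,"rx":0,"ry":0,"rz":0},{"grip":1,"tx":0,"ty":0,"tz":-0.6,"rx":0,"ry":0,"rz":0},{"grip":1,"tx":0,"ty":0,"tz":-0.6,"rx":0,"ry":0,"rz":0},{"grip":1,"tx":0,"ty":0,"tz":-0.6,"rx":0,"ry":0,"rz":0}]' | sed -n '1,2p;4p'; python3 - <<'E'
from h import *
t=arm.capture('top')
a=cv2.resize(t[85:235,240:400],None,fx=4,fy=4,interpolation=cv2.INTER_CUBIC)
cv2.imwrite('pics/t7.png',a)
E
```

```text
time: 14.6
eef_pos: [0.5348, -0.0827, 0.1895]
force: [-0.1, 0.7, 1.4]
```

View pics/t7.png

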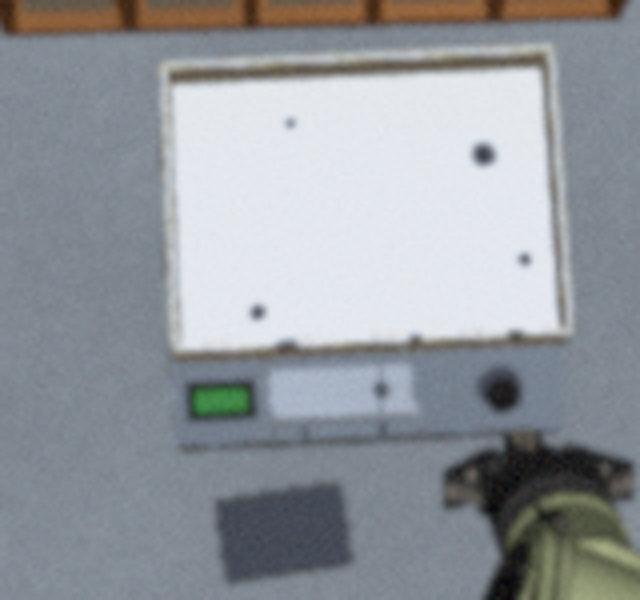

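The mark at (381,390) is in line with the right nick at (384,430). The plunger at (500,388) is back up, and the pan and ink pad haven't moved.

```bash
python3 -c "
from plant import arm
print(arm.job_done())"
```

```text
the job is handed in; nothing more can be done
None
```

The lock strip is home against its stop, the zero plunger was pressed to its stop and sprang back, the arm is clear of everything, and the job is handed in at about 15 s.

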